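Load a meter's back plate and window frame in the clamping fixture

TASK

Get the clamping fixture ready for screwing: lay the solid back plate flat between the locating pins, then lay the window frame flat on top of it, setting each down gently rather than dropping it. Then swing the keeper bar over them until it clicks fully shut against its stop, and leave the blue bin, the finished meter and the power screwdriver where they are.

Things in the scene. Friction and masses are not known exactly. Their poses are not given: they have to be found in the camera images.
- plate: Solid back plate, plain grey rectangle 120 x 60 x 6 mm, 110 g, lying flat on the table, with a small dark screw mark in each corner and no opening. Origin at its centre (3 mm above its underside); y along its 120 mm length, x along its 60 mm width, z up. A half turn makes no difference.
- frame: Window frame, the same plain grey and the same outline 120 x 60 x 6 mm, 70 g, but with a rectangular opening 70 x 32 mm through its middle (long sides 14 mm wide, ends 25 mm wide). Lies flat on the table. Origin at the centre of the opening, at half thickness; axes as the plate's. A half turn makes no difference.
- fixture: Clamping fixture fixed to the table: black base 130 (x) x 230 (y) x 12 mm. Origin at the centre of its underside, on the table. Along its y: at +90 mm the keeper's pivot post, at -92 mm an aluminium catch block (26 mm along y, x from -21 to +31 mm) whose top is 32 mm above the table, with an end stop up to 46 mm on its -x side.
- fixture_nest (a point): Centre of the nest floor, 12 mm above the table; axes as the fixture's. Parts lie with their length along y between six steel pins, 8 mm thick, 18 mm tall (top 5 mm conical), at x +-36, y +-47 mm and at x 0, y +-66 mm: 2 mm play on every side. The long sides are free for fingers from y -43 to +43 mm. Centres of seated plate and frame: 3 and 9 mm above this point.
- keeper (a joint): Keeper bar's angle about its upright pivot, rad: 0 = fully shut, along the fixture's -y over the nest, against the end stop; grows as the bar swings out to the fixture's +x (counter-clockwise from above), at most 1.6. Starts at 1.15 to 1.5, clear of the nest, and stays where left. In the last 0.2 rad it rides over a sprung ball (about 5 N at the handle) that clicks up behind it.
- keeper_handle (a point): Top centre of the keeper's handle: an upright black round post 20 mm thick and 36 mm tall (44 to 80 mm above the table) on the bar, 170 mm from the pivot. It moves with the bar.
- keeper_hinge (a point): Keeper's pivot axis (vertical), at the top of the bar, 44 mm above the table. The bar is aluminium, 205 mm long, 20 mm wide, its underside 34 mm above the table; its far end rides over the catch block.
- bin: Bystander: open empty blue plastic bin 160 (x) x 120 (y) x 70 mm to the left of the fixture; origin at the centre of its underside.
- meter: Bystander: finished meter, grey box with a clear cover, 100 (x) x 150 (y) x 46 mm, towards the table's far side; origin at the centre of its underside.
- driver: Bystander: grey and black power screwdriver lying along its x, about 240 x 38 x 40 mm, to the right of the parts; origin on the table under its body, which reaches 75 mm to -x, the bit's tip 165 mm to +x.
Not all that is in view belongs to the job. Leave any red or turquoise look-alike of the plate alone.

How it is judged (in metres and radians):
On the way, in this order (a step that is already met when the one before it is completed fails the run):
1. the solid back plate lies flat in the nest between the pins, released (horizontal distance between plate and fixture_nest below 0.005 m and z of plate in the frame of fixture_nest between 0.001 and 0.005 m and angle between the z axis of plate and the z axis of fixture_nest, either way round below 0.06 rad and angle between the y axis of plate and the y axis of fixture_nest, either way round below 0.1 rad and contact force between the fingers and plate below 0.1 N), for 0.2 s.
2. the window frame lies flat on the back plate in the nest, released (horizontal distance between each of plate, frame and fixture_nest below 0.005 m and z of plate in the frame of fixture_nest between 0.001 and 0.005 m and angle between the z axis of each of plate, frame and the z axis of fixture_nest, either way round below 0.06 rad and angle between the y axis of each of plate, frame and the y axis of fixture_nest, either way round below 0.1 rad and z of frame in the frame of fixture_nest between 0.007 and 0.011 m and contact force between the fingers and frame below 0.1 N), for 0.2 s.
3. the keeper bar is fully shut over them (value of joint keeper below 0.03 rad), for 0.2 s.
At the end, for the whole second after the job is handed in: Back plate flat on the nest floor, frame flat on it, each centred within 5 mm, height within 2 mm, level within 0.06 rad, length along the nest within 0.1 rad, at rest; keeper within 0.03 rad of its stop (5 mm at the handle); bystanders moved less than 30 mm (horizontal distance between each of plate, frame and fixture_nest below 0.005 m and z of plate in the frame of fixture_nest between 0.001 and 0.005 m and angle between the z axis of each of plate, frame and the z axis of fixture_nest, either way round below 0.06 rad and angle between the y axis of each of plate, frame and the y axis of fixture_nest, either way round below 0.1 rad and z of frame in the frame of fixture_nest between 0.007 and 0.011 m and value of joint keeper below 0.03 rad and linear speed of each of plate, frame below 0.02 m/s); the robot touches nothing.
It fails at once if the blue bin is moved more than 30 mm (distance of bin from where it was at the start of the episode above 0.03 m).
It fails at once if the finished meter is moved more than 30 mm (distance of meter from where it was at the start of the episode above 0.03 m).
It fails at once if the power screwdriver is moved more than 30 mm (distance of driver from where it was at the start of the episode above 0.03 m).
It fails at once if the back plate is dropped into the nest from more than about 35 mm above its seat (horizontal distance between plate and fixture_nest below 0.1 m and z of plate in the frame of fixture_nest above 0.045 m and contact force between plate and anything else below 0.02 N and linear speed of plate above 0.3 m/s).
It fails at once if the window frame is dropped into the nest from more than about 35 mm above its seat (horizontal distance between frame and fixture_nest below 0.1 m and z of frame in the frame of fixture_nest above 0.045 m and contact force between frame and anything else below 0.02 N and linear speed of frame above 0.3 m/s).
It also fails if it takes over 67 s, if anything falls off the work surface, if the arm or the gripper's body presses on something with over 40 N, if the wrist force passes 120 N, or if a joint passes its speed limit or range.

ROBOT

A 6-joint arm with a two-finger parallel gripper is mounted at the origin on the work surface. World frame = base frame: x ahead of the robot, y to its left, z up, the work surface at z = 0. Lengths are in mm, angles in degrees, forces in N, time in s.
With the tool pointing down it reaches from about 350 to 850 mm from the base axis. Payload 8.1 kg.
Tool frame: the origin (TCP) lies at the very end of the fingers, on their centre line; the grasp point (between the pads) lies bot.grip_depth behind it (bot.grip_depth is the distance from the TCP to the grasp point, in mm); z points along the fingers, y is the line along which they close (so a half turn about z gives the same grasp; the last joint's range is limited). The gripper opens to 93 mm and grips with 3 to 60 N. Pads are 15 mm wide; open, the fingers measure 128 mm over their backs; the gripper's body (75 mm by 188 mm) begins 65 mm behind the grasp point.
Start: joints at [71.769, 7.471, 85.268, -0, 87.261, -4.893], TCP at [138.399, 583.824, 218.635] pointing down, gripper open.
Joint ranges: [-169.43, 169.43], [-51.17, 129.36], [1.28, 143.12], [-76.62, 256.62], [0, 156.53], [-152.29, 152.29]. Speed limits (degrees/s): [136.94, 136.94, 159.86, 180, 180, 180].

INTERFACE

Orientations are given as a 3x3 rotation matrix whose columns are the frame's x, y, z axes.
In Python, from plant import read_state, camera, camera_info, workorder, bot gives the robot as it stands.
- The arm moves only by the tool carry_out, never from a script. Its argument "motion" is a list that holds one entry, the list of rows, each a list of 7 numbers: the shift along the tool's x, y, z in cm, then the turn, a rotation vector about the tool's x, y, z in rad, then the opening, from -1 (shut) to 1 (fully open). A call has 1 to 5 rows; each row shifts and turns the commanded pose from where the row before left it, along the tool's axes as they then stand; what a row does not reach is not made up. A row lasts 1/12 s, in which the tool goes at most 41.7 mm and 7.16 degrees, less where a joint would pass 70% of its speed; a pose out of reach is approached as far as the arm can. A call is refused whole if a number of a shift passes 4.17 or a number of a turn 0.125, either way. A call with a gripper value outside its range is refused whole. The fingers move at their own pace and stop on an object; the grip force is fixed at half the most. Time passes only in rows, so rows that do not move let the fingers close. It gives the time, the measured TCP pose, the force, the opening and the grip force at its end, in the units of the state.
- read_state(): the state, without advancing time (a new reading comes with each control period).
- camera(name): name is "scene" or "top"; returns (picture, depth): 480x640x3 uint8, blue, green, red; 480x640 float32, mm along the optical axis (not along the pixel's ray), 0 where there is no reading.
- camera_info(name): a dict with "K" (3x3 intrinsics, pixels), "k1" (the pictures are not rectified: a ray, as slopes to the right and down, at radius r is drawn at 1 + k1 r^2 times it, then the intrinsics apply), "eye" and "attitude" of the camera in the world. Camera axes: x right, y down, z forward; pixel columns grow to the right and rows downward; lengths in mm; the calibration is good to about 2 mm. A picture is of the moment at which its call begins. camera_info takes no time and is no camera call.
- workorder.finish_job(): hands the job in; it is judged then, once.
The state is a dict: "time_s": time; "joints": joint angles; "qd": joint speeds; "joint_torque": joint torques, N m; "tcp_pos": TCP position; "tool_rot": TCP orientation; "force": force on the tool from outside, world axes, zero at the start; "wrist_torque": the same for the moment, N m; "opening": finger opening in mm; "finger_force": force on a finger pad.
Only numpy, scipy, OpenCV 4.12 (cv2) and the standard library are available. Lean on these libraries where they do the work, as an engineer would, in place of code of your own. Each camera call takes 0.05 s, during which the arm holds its last target. There are 200 camera calls.

## Working session

There is one attempt and no reset: what is moved stays moved. The work goes in short steps, Python scripts to look and compute and a tool call to move; the robot and the scene stay as the last step left them, time stands still between calls to the robot, and variables do not carry over. Pictures are saved under pics/ and viewed, at most 10 in all, crops included, and the job is handed in when it is done.

Besides the shell and the picture viewer there is one more tool, called after "Request:" by a JSON object that holds its "method" and its "body", one argument or row to a line. carry_out: Moves the arm, as the interface text tells. Its arguments: {"type":"object","properties":{"motion":{"type":"array"}},"required":["motion"]}

```bash
ls; mkdir -p pics; cat > h.py <<'E'
import numpy as np, cv2
from plant import read_state, camera, camera_info, workorder, bot
E
python3 - <<'E'
from h import *
print(bot.grip_depth, read_state())
for n in ("scene","top"):
    p,d=camera(n); cv2.imwrite(f"pics/{n}0.png",p); np.save(f"{n}0.npy",d); print(n,camera_info(n))
E
```

```text
pics
18.8 {'time_s': 0.0, 'joints': array([ 7.17699112e+01,  7.51456710e+00,  8.53277587e+01,  2.22146280e-04,
        8.72602960e+01, -4.89358320e+00]), 'qd': array([ 0.02590669,  0.07412672, -0.01532996, -0.02716956, -0.08262018,
        0.07325786]), 'joint_torque': array([ 1.16354033e-03, -5.59865820e+01, -4.91737783e+01,  7.68595515e-02,
        3.54022672e-02, -1.03001639e-04]), 'tcp_pos': array([138.2111566 , 583.2986665 , 217.60764721]), 'tool_rot': array([[-9.73032013e-01,  2.30669424e-01, -5.63990979e-04],
       [ 2.30670061e-01,  9.73030541e-01, -1.69997749e-03],
       [ 1.56647619e-04, -1.78422835e-03, -9.99998396e-01]]), 'force': array([ 1.4611358 , -0.10180745, -0.4572096 ]), 'wrist_torque': array([0.03966531, 0.02798048, 0.0022879 ]), 'finger_force': 0.0, 'opening': 92.79679073977779}
scene {'K': array([[518.95877065,   0.        , 322.11117632],
       [  0.        , 518.95877065, 237.69417875],
       [  0.        ,   0.        ,   1.        ]]), 'k1': 0.046079651165750274, 'eye': array([1160.77884978,  565.9312152 , 1097.83274694]), 'attitude': array([[-0.68210107,  0.55100726, -0.48075892],
       [ 0.73116529,  0.52436553, -0.43639214],
       [ 0.01163817, -0.64917778, -0.76054767]])}
top {'K': array([[611.89659643,   0.        , 318.81841942],
       [  0.        , 611.89659643, 247.31730426],
       [  0.        ,   0.        ,   1.        ]]), 'k1': -0.18884590522075245, 'eye': array([ 401.33339508,  -29.67267109, 1862.64890353]), 'attitude': array([[-0.01042479, -0.99659117,  0.08183741],
       [-0.99992115,  0.01096263,  0.00612544],
       [-0.00700171, -0.0817671 , -0.99662687]])}
```

View pics/top0.png

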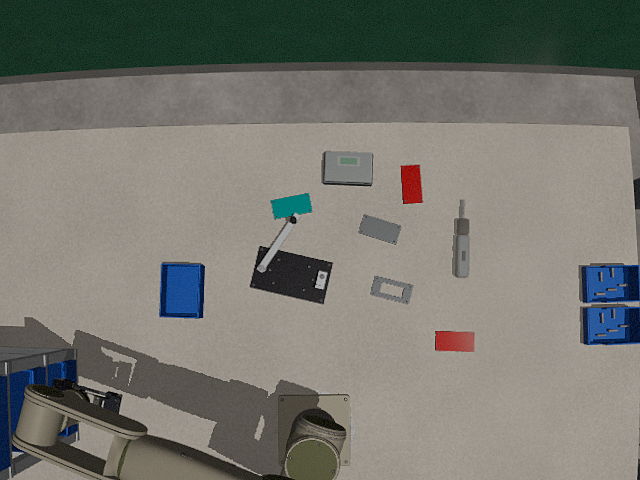

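View pics/scene0.png

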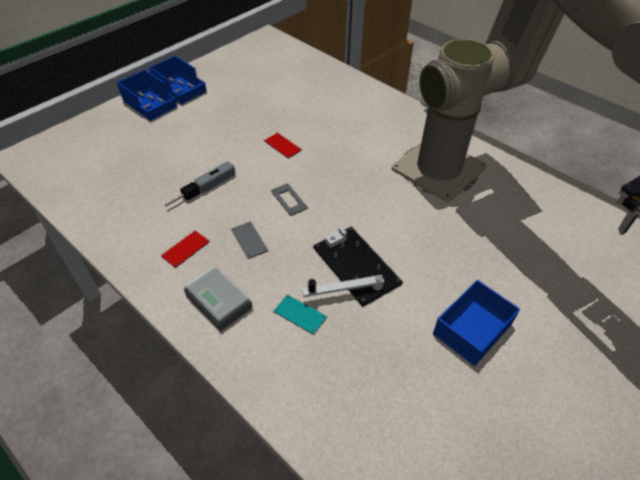

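The top view shows the plate at about (380,229), the frame at (392,290), and the fixture at (291,275). The keeper pivot is at (262,267), its handle at (293,219) and the catch at (321,279). The scene view agrees: plate (249,239), frame (288,198), fixture (357,265), handle (312,285).

```bash
cat > h.py <<'E'
import numpy as np, cv2
from plant import read_state, camera, camera_info, workorder, bot
def cast(n,px,z):
    c=camera_info(n); s=cv2.undistortPoints(np.float64(px).reshape(-1,1,2),c["K"],np.array([c["k1"],0,0,0]))[:,0]
    r=np.c_[s,np.ones(len(s))]@np.array(c["attitude"]).T; e=np.array(c["eye"])
    return (e+r*((z-e[2])/r[:,2])[:,None])[:,:2]
def rect(n,mask,seed,z,up=4):
    # connected blob at seed -> world-plane min-area rectangle: centre, sides, angle of long side
    k,l=cv2.connectedComponents(mask.astype(np.uint8)); x,y=seed
    w=l[y-3:y+4,x-3:x+4]; w=w[w>0]; m=(l==np.bincount(w).argmax()).astype(np.uint8)
    m=cv2.resize(m*255,None,fx=up,fy=up,interpolation=cv2.INTER_LINEAR)>127
    c=max(cv2.findContours(m.astype(np.uint8),0,1)[0],key=cv2.contourArea)[:,0].astype(float)
    W=cast(n,(c+.5)/up-.5,z); (cx,cy),(a,b),t=cv2.minAreaRect(W.astype(np.float32))
    if a<b: a,b,t=b,a,t+90
    M=cv2.moments((W*10).astype(np.float32))
    return np.round([cx,cy,a,b,(t+90)%180-90,M['m10']/M['m00']/10,M['m01']/M['m00']/10],1)
E
python3 - <<'E'
from h import *
S=dict(top=dict(plate=(380,229),frame=(376,290),fix=(285,285)),scene=dict(plate=(249,239),frame=(280,194),fix=(350,275)))
for n in S:
    p=cv2.imread(f"pics/{n}0.png"); hsv=cv2.cvtColor(p,cv2.COLOR_BGR2HSV)
    print(n,[(k,p[v[1],v[0]]) for k,v in S[n].items()], p[320,380] if n=="top" else p[180,330])
    for k in ("plate","frame"):
        for th in (140,150,160):
            try: print(k,th,rect(n,p.max(2)<th,S[n][k],6))
            except Exception as e: print(e)
    for th in (50,65,80): print("fix",th,rect(n,p.max(2)<th,S[n]["fix"],12))
E
```

```text
top [('plate', array([102, 102, 101], dtype=uint8)), ('frame', array([101, 102,  99], dtype=uint8)), ('fix', array([28, 32, 32], dtype=uint8))] [141 151 157]
plate 140 [ 608.1 -203.7  126.    65.3   72.   608.1 -203.9]
plate 150 [ 608.2 -203.8  126.1   65.8   70.9  608.1 -204. ]
plate 160 [ 609.4  -14.  2253.4 1639.6   89.2  621.8  -11.2]
frame 140 [ 422.  -236.8  126.1   64.3   75.3  422.7 -236.8]
frame 150 [ 423.3 -237.4  126.5   67.8   74.8  422.1 -237.5]
frame 160 [ 609.4  -14.  2253.4 1639.6   89.2  621.8  -11.2]
fix 50 [472.6  67.  230.4 129.7  76.5 469.   61.1]
fix 65 [472.5  67.2 230.9 129.9  76.5 468.9  61.3]
fix 80 [479.6  65.3 230.8 146.5  76.3 468.9  61.7]
scene [('plate', array([95, 95, 90], dtype=uint8)), ('frame', array([132, 140, 145], dtype=uint8)), ('fix', array([23, 24, 22], dtype=uint8))] [159 171 179]
plate 140 [ 613.8 -201.9  127.4   64.5   71.6  613.9 -202.1]
plate 150 [ 613.9 -202.   130.    65.    71.6  613.8 -202.1]
plate 160 [ 613.7 -202.3  132.    67.5   71.4  613.6 -202.3]
frame 140 [ 428.8 -234.9  129.5   65.    75.3  428.9 -234.6]
frame 150 [ 428.7 -235.3  130.4   65.9   75.3  428.7 -235.1]
frame 160 [ 428.3 -234.9  132.8   68.    74.9  428.5 -234.9]
fix 50 [479.3  70.8 230.7 131.5  76.  477.7  70.1]
fix 65 [479.8  70.1 232.9 134.   76.3 477.5  70.1]
fix 80 [480.8  70.1 233.8 136.1  76.5 477.8  70.2]
```

```bash
python3 - <<'E'
import cv2,numpy as np
a=cv2.imread("pics/top0.png")[200:310,245:345]; b=cv2.imread("pics/scene0.png")[220:310,295:405]
f=lambda i:cv2.resize(i,(400,400*i.shape[0]//i.shape[1]),interpolation=cv2.INTER_CUBIC)
A,B=f(a),f(b); o=np.zeros((440,800,3),np.uint8); o[:A.shape[0],:400]=A[:440]; o[:B.shape[0],400:]=B; cv2.imwrite("pics/crop1.png",o)
E
```

```text
(no output)
```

View pics/crop1.png

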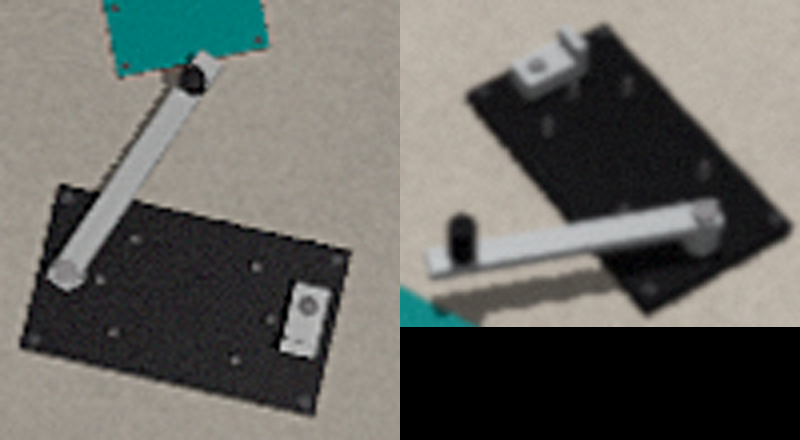

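Both cameras agree apart from a constant offset of about (6, 3) mm, so I'll start from their average. I move over the plate now, then turn and come partway down.

Request:
{"method": "carry_out", "body": {
  "motion": [
    [[-2.57,-2.62,0,0,0,0,1],[-2.57,-2.62,0,0,0,0,1],[-2.57,-2.62,0,0,0,0,1],[-2.57,-2.62,0,0,0,0,1],[-2.57,-2.62,0,0,0,0,1]]
  ]
}}

```text
time_s: 0.52
tcp_pos: [233.5, 425.0, 218.0]
tool_rot: [[-0.973, 0.23, -0.0], [0.23, 0.973, -0.001], [0.0, -0.001, -1.0]]
force: [1.2, 0.1, -0.2]
opening: 93.1
finger_force: 0.0
```

Request:
{"method": "carry_out", "body": {
  "motion": [
    [[-2.57,-2.62,0,0,0,0,1],[-2.57,-2.62,0,0,0,0,1],[-2.57,-2.62,0,0,0,0,1],[-2.57,-2.62,0,0,0,0,1],[-2.57,-2.62,0,0,0,0,1]]
  ]
}}

```text
time_s: 0.93
tcp_pos: [328.3, 267.9, 218.4]
tool_rot: [[-0.973, 0.23, -0.0], [0.23, 0.973, -0.0], [0.0, -0.0, -1.0]]
force: [0.5, 0.5, 0.1]
opening: 93.0
finger_force: 0.0
```

Request:
{"method": "carry_out", "body": {
  "motion": [
    [[-2.57,-2.62,0,0,0,0,1],[-2.57,-2.62,0,0,0,0,1],[-2.57,-2.62,0,0,0,0,1],[-2.57,-2.62,0,0,0,0,1],[-2.57,-2.62,0,0,0,0,1]]
  ]
}}

```text
time_s: 1.35
tcp_pos: [423.2, 110.7, 218.5]
tool_rot: [[-0.973, 0.231, -0.0], [0.231, 0.973, 0.0], [0.0, 0.0, -1.0]]
force: [0.2, -0.1, 0.0]
opening: 93.2
finger_force: 0.0
```

Request:
{"method": "carry_out", "body": {
  "motion": [
    [[-2.57,-2.62,0,0,0,0,1],[-2.57,-2.62,0,0,0,0,1],[-2.57,-2.62,0,0,0,0,1],[-2.57,-2.62,0,0,0,0,1],[-2.57,-2.62,0,0,0,0,1]]
  ]
}}

```text
time_s: 1.77
tcp_pos: [518.0, -46.4, 218.2]
tool_rot: [[-0.973, 0.231, -0.001], [0.231, 0.973, 0.0], [0.001, 0.0, -1.0]]
force: [0.1, 1.0, 0.4]
opening: 93.0
finger_force: 0.0
```

Request:
{"method": "carry_out", "body": {
  "motion": [
    [[-2.57,-2.62,0,0,0,0,1],[-2.57,-2.62,0,0,0,0,1],[-2.57,-2.62,0,0,0,0,1],[-2.57,-2.62,0,0,0,0,1],[-2.57,-2.62,0,0,0,0,1]]
  ]
}}

```text
time_s: 2.18
tcp_pos: [612.8, -203.4, 217.9]
tool_rot: [[-0.973, 0.231, -0.001], [0.231, 0.973, 0.0], [0.001, 0.0, -1.0]]
force: [0.3, 0.2, 0.8]
opening: 92.8
finger_force: 0.0
```

Request:
{"method": "carry_out", "body": {
  "motion": [
    [[0,0,0.8,0,0,0.111,1],[0,0,0.8,0,0,0.111,1],[0,0,0.8,0,0,0.111,1],[0,0,0.8,0,0,0.111,1],[0,0,0.8,0,0,0.111,1]]
  ]
}}

```text
time_s: 2.6
tcp_pos: [612.1, -201.7, 177.4]
tool_rot: [[-0.701, 0.713, -0.001], [0.713, 0.701, 0.001], [0.001, -0.001, -1.0]]
force: [-0.7, -0.7, 0.1]
opening: 92.7
finger_force: 0.0
```

Request:
{"method": "carry_out", "body": {
  "motion": [
    [[0,0,0.8,0,0,0.111,1],[0,0,0.8,0,0,0.111,1],[0,0,0.8,0,0,0.111,1],[0,0,0.8,0,0,0.111,1],[0,0,0.8,0,0,0.111,1]]
  ]
}}

```text
time_s: 3.02
tcp_pos: [612.0, -201.6, 137.6]
tool_rot: [[-0.221, 0.975, -0.001], [0.975, 0.221, 0.0], [0.001, -0.001, -1.0]]
force: [-0.2, -0.4, -0.5]
opening: 93.1
finger_force: 0.0
```

Request:
{"method": "carry_out", "body": {
  "motion": [
    [[0,0,0.8,0,0,0.111,1],[0,0,0.8,0,0,0.111,1],[0,0,0.8,0,0,0.111,1],[0,0,0.8,0,0,0.111,1],[0,0,0.8,0,0,0.111,1]]
  ]
}}

```text
time_s: 3.43
tcp_pos: [612.0, -201.6, 97.6]
tool_rot: [[0.326, 0.945, -0.001], [0.945, -0.326, 0.0], [0.0, -0.001, -1.0]]
force: [-0.1, -0.3, 0.1]
opening: 93.0
finger_force: 0.0
```

Request:
{"method": "carry_out", "body": {
  "motion": [
    [[0,0,3.5,0,0,0,1],[0,0,3,0,0,0,1],[0,0,1.5,0,0,0,1],[0,0,1,0,0,0,1],[0,0,0.5,0,0,0,1]]
  ]
}}

```text
time_s: 3.85
tcp_pos: [611.3, -201.3, 1.8]
tool_rot: [[0.321, 0.947, -0.003], [0.947, -0.321, 0.001], [0.0, -0.003, -1.0]]
force: [-0.0, -0.8, 0.2]
opening: 93.2
finger_force: 0.0
```

Request:
{"method": "carry_out", "body": {
  "motion": [
    [[0,0,0,0,0,0,-1],[0,0,0,0,0,0,-1],[0,0,0,0,0,0,-1],[0,0,0,0,0,0,-1],[0,0,0,0,0,0,-1]]
  ]
}}

```text
time_s: 4.27
tcp_pos: [613.4, -202.1, 5.1]
tool_rot: [[0.321, 0.947, 0.002], [0.947, -0.321, -0.001], [-0.0, 0.002, -1.0]]
force: [-0.5, 0.4, 0.2]
opening: 64.3
finger_force: 0.0
```

Request:
{"method": "carry_out", "body": {
  "motion": [
    [[0,0,0,0,0,0,-1],[0,0,0,0,0,0,-1],[0,0,0,0,0,0,-1],[0,0,0,0,0,0,-1],[0,0,0,0,0,0,-1]]
  ]
}}

```text
time_s: 4.68
tcp_pos: [613.1, -202.0, 4.7]
tool_rot: [[0.321, 0.947, 0.001], [0.947, -0.321, -0.001], [-0.0, 0.001, -1.0]]
force: [-1.4, 0.5, 6.1]
opening: 58.0
finger_force: 30.0
```

```bash
python3 - <<'E'
from h import *
for i in range(3):
    s=read_state(); print(s["time_s"],s["tcp_pos"],s["force"],s["opening"],s["finger_force"])
    a,_=camera("top") 
b,_=camera("scene"); cv2.imwrite("pics/t1.png",a); cv2.imwrite("pics/s1.png",b)
f=lambda i:cv2.resize(i,(400,300),interpolation=cv2.INTER_CUBIC)
cv2.imwrite("pics/crop2.png",np.hstack([f(a[192:267,330:430]),f(b[195:270,195:295])]))
E
```

```text
4.6833 [ 613.08620228 -201.97978832    4.65592307] [-1.35917232  0.45469485  6.067447  ] 57.98082621949773 30.001407265663147
4.7333 [ 613.08003039 -201.97349514    4.62772768] [-1.42749308  0.46013434  6.22072228] 58.276031030915505 30.001417994499207
4.7833 [ 613.04282067 -201.97080891    4.6147371 ] [-1.03496896  0.38670245  6.07947142] 58.17358601655307 30.001428723335266
```

View pics/crop2.png

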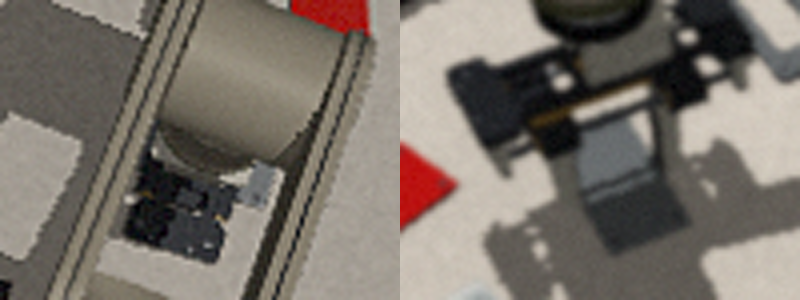

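The plate sits between the fingers; the light/dark line across it looks like a shadow edge. The opening reads 58 where 60 is expected, so I'll check for tilt using the scene depth.

```bash
cat >> h.py <<'E'
def cloud(n,d):
    c=camera_info(n); v,u=np.mgrid[0:480,0:640]
    s=cv2.undistortPoints(np.dstack([u,v]).reshape(-1,1,2).astype(float),c["K"],np.array([c["k1"],0,0,0]))[:,0]
    return (np.array(c["eye"])+(np.c_[s,np.ones(len(s))]*d.reshape(-1,1))@np.array(c["attitude"]).T).reshape(480,640,3)
E
python3 - <<'E'
from h import *
p,d=camera("scene"); P=cloud("scene",d)
R=read_state()["tool_rot"]; t=read_state()["tcp_pos"]
L=(P-t)@R  # tool frame; plane: x long, y closing
for x0 in range(-70,75,10):
    row=[]
    for y0 in range(-40,45,10):
        m=(abs(L[...,0]-x0)<5)&(abs(L[...,1]-y0)<5)&(P[...,2]<30)
        row.append(f"{np.median(P[m][:,2]):5.1f}/{int(np.median(p[m].max(1))):3d}" if m.sum()>2 else "   -     ")
    print(x0,*row)
E
```

```text
-70  -2.2/191  -1.1/181  -0.7/185  -0.3/184   0.2/174    -         -         -        0.1/122
-60    -         -         -         -         -         -         -         -         -     
-50  -0.6/165   1.3/139   4.8/ 93   2.2/ 95   5.5/ 96    -         -         -       -1.1/193
-40  -1.5/188   4.0/176   5.3/109   4.0/108   5.2/110   5.6/ 95    -         -       -0.3/196
-30  -0.1/155   3.3/138   5.6/110   4.8/109   4.8/110   6.3/108    -         -       -3.7/196
-20    -        4.5/119   4.4/111   5.8/112   4.6/111   6.7/112   5.5/107    -       -0.9/183
-10    -        3.8/ 64   4.4/107   5.2/108   5.3/110   6.1/107   4.6/105    -       -0.9/163
0    -        9.2/ 37   3.6/ 70   5.7/ 65   6.0/ 76   4.4/ 73   5.9/ 68    -       -0.6/ 94
10  12.5/ 95  11.6/ 65   3.6/ 63   5.8/ 62   4.9/ 81   4.4/ 73   6.9/ 72  10.8/ 77  15.8/ 90
20  -0.8/ 98   3.5/ 66   5.1/ 47   4.9/ 48   4.6/ 47   4.7/ 48   3.6/ 48   2.8/ 56   1.1/ 95
30   0.4/ 96   1.4/ 72   5.1/ 49   5.8/ 48   6.0/ 48   4.2/ 47   5.8/ 46   2.0/ 65  -1.4/ 96
40  -1.5/ 96   6.7/ 69   4.4/ 47   6.5/ 47   5.4/ 47   6.3/ 47   5.5/ 48   0.9/ 62  -0.3/ 95
50  -2.4/ 94   2.3/ 74   4.8/ 45   4.3/ 48   4.6/ 48   4.9/ 49   4.3/ 46   0.9/ 63  -0.2/ 93
60  -1.7/ 95  -0.8/ 92   0.1/ 86  -1.3/ 88   0.2/ 85  -0.3/ 89   1.6/ 88  -0.9/ 90  -0.9/ 95
70  -1.1/ 94   0.8/ 94   0.6/ 95  -2.0/ 94  -1.7/ 95  -2.0/ 96  -1.1/ 94   0.3/ 95   0.3/ 96
```

The plate is flat. The grip is shallow, though (TCP at z≈4.6), so I'll open a little, go 3 mm lower and regrip.

Request:
{"method": "carry_out", "body": {
  "motion": [
    [[0,0,0,0,0,0,0.5],[0,0,0,0,0,0,0.5],[0,0,0.15,0,0,0,0.5],[0,0,0.15,0,0,0,0.5],[0,0,0,0,0,0,0.5]]
  ]
}}

```text
time_s: 5.35
tcp_pos: [612.3, -201.7, 0.4]
tool_rot: [[0.321, 0.947, -0.0], [0.947, -0.321, 0.0], [0.0, -0.0, -1.0]]
force: [-0.6, -0.4, 1.9]
opening: 69.8
finger_force: 0.9
```

Request:
{"method": "carry_out", "body": {
  "motion": [
    [[0,0,0,0,0,0,-1],[0,0,0,0,0,0,-1],[0,0,0,0,0,0,-1],[0,0,0,0,0,0,-1],[0,0,0,0,0,0,-1]]
  ]
}}

```text
time_s: 5.77
tcp_pos: [612.3, -201.6, 0.4]
tool_rot: [[0.321, 0.947, -0.0], [0.947, -0.321, 0.0], [0.0, -0.0, -1.0]]
force: [0.1, 1.0, -0.6]
opening: 59.4
finger_force: 30.0
```

Request:
{"method": "carry_out", "body": {
  "motion": [
    [[0,0,-0.5,0,0,0,-1],[0,0,-1.5,0,0,0,-1],[0,0,-2,0,0,0,-1],[0,0,-2,0,0,0,-1],[0,0,-2,0,0,0,-1]]
  ]
}}

```text
time_s: 6.18
tcp_pos: [612.5, -201.8, 82.8]
tool_rot: [[0.321, 0.947, 0.0], [0.947, -0.321, -0.0], [-0.0, 0.0, -1.0]]
force: [0.4, -0.2, -0.8]
opening: 59.4
finger_force: 30.0
```

Request:
{"method": "carry_out", "body": {
  "motion": [
    [[1.2,-1.2,0,0,0,0,-1],[2.2,-2.2,0,0,0,0,-1],[2.5,-2.6,0,0,0,0,-1],[2.5,-2.6,0,0,0,0,-1],[2.5,-2.6,0,0,0,0,-1]]
  ]
}}

```text
time_s: 6.6
tcp_pos: [540.9, -61.5, 82.0]
tool_rot: [[0.322, 0.947, 0.001], [0.947, -0.322, -0.0], [0.0, 0.001, -1.0]]
force: [0.5, 0.2, -1.7]
opening: 59.5
finger_force: 30.0
```

Request:
{"method": "carry_out", "body": {
  "motion": [
    [[2.5,-2.6,0,0,0,0,-1],[2.5,-2.6,0,0,0,0,-1],[2.3,-2.3,0,0,0,0,-1],[2,-1.9,0,0,0,0,-1],[1,-0.95,0,0,0,-0.087,-1]]
  ]
}}

```text
time_s: 7.02
tcp_pos: [475.2, 70.9, 81.9]
tool_rot: [[0.238, 0.971, 0.001], [0.971, -0.238, 0.001], [0.001, 0.0, -1.0]]
force: [0.1, -0.4, -2.0]
opening: 59.2
finger_force: 30.0
```

Request:
{"method": "carry_out", "body": {
  "motion": [
    [[0,0,0,0,0,0,-1],[0,0,0,0,0,0,-1]]
  ]
}}

```text
time_s: 7.18
tcp_pos: [476.9, 68.7, 81.9]
tool_rot: [[0.237, 0.971, 0.002], [0.971, -0.237, -0.0], [0.0, 0.002, -1.0]]
force: [0.8, -0.7, -1.0]
opening: 59.4
finger_force: 30.0
```

```bash
python3 - <<'E'
from h import *
s=read_state(); print(s["tcp_pos"],s["tool_rot"],s["opening"])
a,_=camera("top"); b,d=camera("scene"); cv2.imwrite("pics/t2.png",a); cv2.imwrite("pics/s2.png",b); np.save("s2.npy",d)
f=lambda i:cv2.resize(i,(400,400),interpolation=cv2.INTER_CUBIC)
cv2.imwrite("pics/crop3.png",np.hstack([f(a[205:325,235:355]),f(b[190:310,290:410])]))
E
```

```text
[476.87047167  68.6947297   81.89990385] [[ 2.37208231e-01  9.71457188e-01  1.78519605e-03]
 [ 9.71458805e-01 -2.37208231e-01 -2.15158566e-04]
 [ 2.14445860e-04  1.78528180e-03 -9.99998383e-01]] 59.44705868034972
```

View pics/crop3.png

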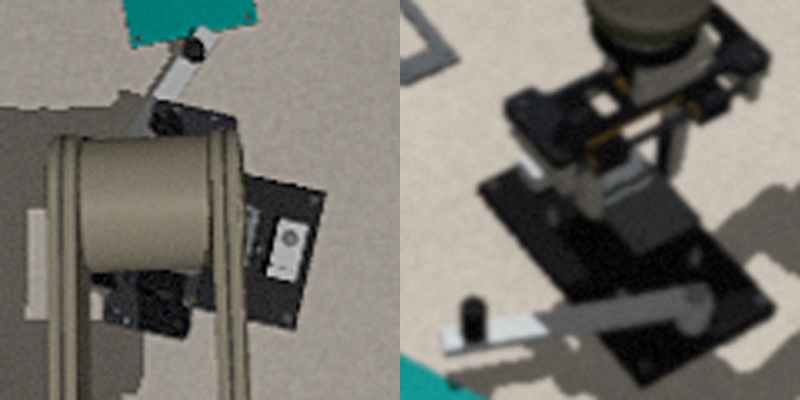

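The scene view shows the held plate over the base, with its pivot-side corners at about pixels (360,265) and (380,254). The top view shows only its catch-side end, at about (311,275). I'll lower to about 10 mm above the pins and measure the plate against the nest in the same images.

Request:
{"method": "carry_out", "body": {
  "motion": [
    [[0,0,1,0,0,0,-1],[0,0,1.5,0,0,0,-1],[0,0,1,0,0,0,-1],[0,0,0.5,0,0,0,-1],[0,0,0,0,0,0,-1]]
  ]
}}

```text
time_s: 7.7
tcp_pos: [475.0, 67.7, 38.6]
tool_rot: [[0.239, 0.971, -0.004], [0.971, -0.239, -0.0], [-0.001, -0.003, -1.0]]
force: [0.3, 0.5, -1.8]
opening: 59.4
finger_force: 30.0
```

```bash
python3 - <<'E'
from h import *
s=read_state(); print(s["tcp_pos"])
a,_=camera("top"); b,d=camera("scene"); cv2.imwrite("pics/t3.png",a); cv2.imwrite("pics/s3.png",b)
# pins in the empty-nest top picture: bright blobs on the black base
g=cv2.imread("pics/top0.png").max(2).astype(float)
pins=[(278.75,260),(309.25,266.75),(273.25,283),(304,290),(270,270),(312.5,280)]; q=[]
for x,y in pins:
    x,y=int(round(x)),int(round(y)); w=np.clip(g[y-2:y+3,x-2:x+3]-45,0,None); yy,xx=np.mgrid[y-2:y+3,x-2:x+3]
    q.append(((w*xx).sum()/w.sum(),(w*yy).sum()/w.sum()))
W=cast("top",q,27); print(np.round(W,1)); print("mean",W.mean(0), "ang", [np.degrees(np.arctan2(*(W[i]-W[j])[::-1])) for i,j in((0,1),(2,3),(4,5))])
print(cv2.imread("pics/top0.png").max(2)[255:266,272:285])
f=lambda i:cv2.resize(i,(400,400),interpolation=cv2.INTER_LINEAR)
c=np.hstack([f(a[240:310,280:350]),f(b[230:300,320:390])]); cv2.imwrite("pics/crop4.png",np.clip(c*1.8,0,255).astype(np.uint8))
E
```

```text
[475.03386155  67.67441987  38.57694301]
[[517.  103.7]
 [495.2  12.6]
 [447.1 120.7]
 [425.4  29.1]
 [486.8 130.5]
 [455.7   2. ]]
mean [471.19859396  66.43075516] ang [np.float64(76.52568093727027), np.float64(76.654154299673), np.float64(76.38555292665416)]
[[171 157  96  23  41  34  36  33  32  41  36  38  31]
 [171 114  19  31  31  39  40  39  34  31  39  40  38]
 [128  50  27  35  33  35  31  35  36  31  40  33  31]
 [ 79  23  39  32  32  32  42  44  39  41  34  42  32]
 [ 25  32  40  32  19  56 105  78  50  34  34  45  52]
 [ 30  37  34  34  40  48  75  71  50  31  37  36  28]
 [ 32  37  30  30  43  42  34  35  33  34  40  34  31]
 [ 29  42  41  37  40  33  33  31  38  41  36  32  39]
 [ 27  30  38  31  47  40  30  45  35  33  35  43  28]
 [ 45  34  35  33  43  33  41  43  30  31  39  36  41]
 [ 33  42  40  38  35  40  43  20  44  37  34  40  30]]
```

View pics/crop4.png

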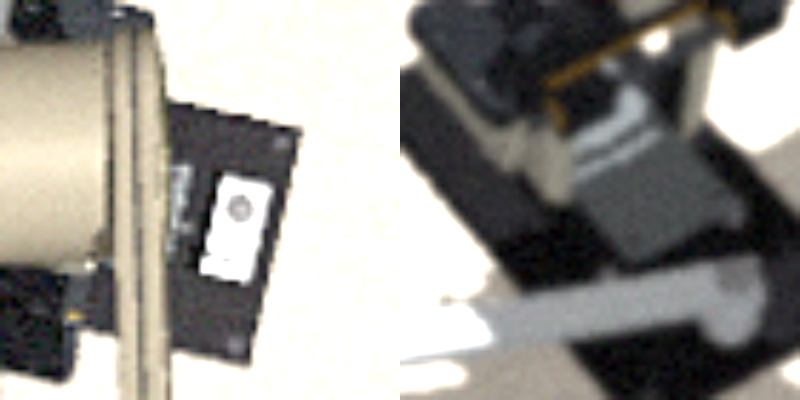

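```bash
python3 - <<'E'
from h import *
s=read_state(); R=s["tool_rot"]; t=s["tcp_pos"]
g=cv2.imread("pics/s3.png").max(2); v,u=np.mgrid[255:290,345:395]
L=(np.c_[cast("scene",np.c_[u.ravel(),v.ravel()],t[2]+5.6),np.full(u.size,t[2])]-t)@R; I=g[v,u].ravel()
def prof(ax,lo,hi,rng,bins):
    m=(L[:,1-ax]>lo)&(L[:,1-ax]<hi)
    print("axis",ax,[(b,int(np.mean(I[m&(abs(L[:,ax]-b)<1.5)]))) for b in rng if (m&(abs(L[:,ax]-b)<1.5)).sum()])
prof(0,-20,20,range(40,80,2),0)   # along the length: pivot end, want edge
prof(1,30,50,range(-44,46,2),0)
# pins in the empty scene picture
g0=cv2.imread("pics/scene0.png").max(2).astype(float)
for x,y in [(548,127),(575,88),(628,85),(703,165),(625,207)]:
    x=295+(x-400)/3.636; y=220+y/3.636; x0,y0=int(round(x)),int(round(y))
    w=np.clip(g0[y0-3:y0+4,x0-2:x0+3]-38,0,None); yy,xx=np.mgrid[y0-3:y0+4,x0-2:x0+3]
    c=((w*xx).sum()/w.sum(),(w*yy).sum()/w.sum()); print(np.round(c,1),[np.round(cast("scene",[c],z)[0],1) for z in (21,25)])
    if x0<340: print(g0[y0-4:y0+5,x0-4:x0+5].astype(int))
E
```

```text
axis 0 [(40, 44), (42, 44), (44, 45), (46, 45), (48, 43), (50, 43), (52, 43), (54, 44), (56, 42), (58, 36), (60, 28), (62, 19), (64, 12), (66, 14), (68, 12), (70, 16), (72, 21), (74, 32), (76, 38), (78, 54)]
axis 1 [(-44, 32), (-42, 13), (-40, 12), (-38, 10), (-36, 10), (-34, 14), (-32, 14), (-30, 21), (-28, 31), (-26, 38), (-24, 41), (-22, 42), (-20, 41), (-18, 42), (-16, 44), (-14, 44), (-12, 45), (-10, 44), (-8, 44), (-6, 44), (-4, 44), (-2, 44), (0, 44), (2, 46), (4, 45), (6, 44), (8, 44), (10, 46), (12, 46), (14, 45), (16, 44), (18, 44), (20, 44), (22, 44), (24, 43), (26, 43), (28, 42), (30, 40), (32, 32), (34, 24), (36, 16), (38, 11), (40, 12), (42, 11), (44, 9)]
[335.1 254.2] [array([498.4,  12.5]), array([500.8,  14.5])]
[[21 21 23 30 32 23 24 22 22]
 [25 23 37 51 40 29 23 27 20]
 [28 31 42 56 52 36 22 25 23]
 [24 27 47 55 50 37 29 24 20]
 [25 29 42 52 50 30 27 24 21]
 [26 25 45 50 44 34 21 25 20]
 [21 24 33 43 38 25 21 23 22]
 [23 22 20 23 21 25 24 25 25]
 [21 27 23 21 25 20 26 24 26]]
[342.  242.4] [array([455. ,  -1.5]), array([457.6,   0.6])]
[357.3 242.7] [array([427.5,  29.3]), array([430.2,  31.3])]
[378.3 265.8] [array([449.3, 120.1]), array([452. , 121.8])]
[357.1 279.1] [array([520.3, 107.8]), array([522.6, 109.5])]
```

Request:
{"method": "carry_out", "body": {
  "motion": [
    [[0,0,0,0,0,0,-1],[0,0,0,0,0,0,-1]]
  ]
}}

```text
time_s: 7.97
tcp_pos: [477.1, 68.2, 41.4]
tool_rot: [[0.238, 0.971, 0.001], [0.971, -0.238, 0.0], [0.0, 0.001, -1.0]]
force: [1.0, 0.1, -1.4]
opening: 59.5
finger_force: 30.0
```

```bash
cat >> h.py <<'E'
def profiles(h=5.6,box=(250,295,345,395),xr=(-20,20),yr=(30,50)):
    s=read_state(); R=s["tool_rot"]; t=s["tcp_pos"]; g=camera("scene")[0].max(2); t=(t+read_state()["tcp_pos"])/2
    v,u=np.mgrid[box[0]:box[1],box[2]:box[3]]
    L=(np.c_[cast("scene",np.c_[u.ravel(),v.ravel()],t[2]+h),np.full(u.size,t[2])]-t)@R; I=g[v,u].ravel()
    print("tcp",t.round(1),"ang",np.degrees(np.arctan2(R[1,0],R[0,0])).round(2))
    for ax,(lo,hi),rng in ((0,xr,range(50,72,2)),(1,yr,range(-40,42,2))):
        m=(L[:,1-ax]>lo)&(L[:,1-ax]<hi)
        print(ax,[(b,int(np.mean(I[m&(abs(L[:,ax]-b)<1.5)]))) for b in rng if (ax==0 or abs(b)>20) and (m&(abs(L[:,ax]-b)<1.5)).sum()])
E
python3 -c "
from h import *
profiles(); profiles()"
```

```text
tcp [477.1  68.3  41.4] ang 76.24
0 [(50, 44), (52, 45), (54, 44), (56, 40), (58, 33), (60, 25), (62, 18), (64, 12), (66, 14), (68, 13), (70, 17)]
1 [(-40, 9), (-38, 9), (-36, 9), (-34, 11), (-32, 12), (-30, 20), (-28, 27), (-26, 37), (-24, 42), (-22, 42), (22, 44), (24, 43), (26, 43), (28, 43), (30, 41), (32, 35), (34, 23), (36, 17), (38, 11), (40, 9)]
tcp [477.   68.3  41.3] ang 76.25
0 [(50, 43), (52, 44), (54, 44), (56, 40), (58, 34), (60, 25), (62, 20), (64, 12), (66, 13), (68, 12), (70, 16)]
1 [(-40, 9), (-38, 11), (-36, 7), (-34, 10), (-32, 13), (-30, 20), (-28, 30), (-26, 37), (-24, 41), (-22, 42), (22, 44), (24, 44), (26, 43), (28, 43), (30, 41), (32, 35), (34, 24), (36, 15), (38, 9), (40, 8)]
```

Request:
{"method": "carry_out", "body": {
  "motion": [
    [[-0.1,-0.24,0,0,0,-0.004,-1],[-0.1,-0.24,0.3,0,0,0,-1],[0,0,0.3,0,0,0,-1],[0,0,0,0,0,0,-1],[0,0,0,0,0,0,-1]]
  ]
}}

```text
time_s: 8.48
tcp_pos: [470.9, 67.4, 34.3]
tool_rot: [[0.234, 0.972, -0.001], [0.972, -0.234, -0.0], [-0.0, -0.001, -1.0]]
force: [0.3, -0.7, -1.2]
opening: 59.3
finger_force: 30.0
```

Request:
{"method": "carry_out", "body": {
  "motion": [
    [[0,0,0.2,0,0,0,-1],[0,0,0.2,0,0,0,-1],[0,0,0.2,0,0,0,-1],[0,0,0.2,0,0,0,-1],[0,0,0,0,0,0,-1]]
  ]
}}

```text
time_s: 8.9
tcp_pos: [471.3, 67.5, 26.3]
tool_rot: [[0.234, 0.972, -0.0], [0.972, -0.234, 0.0], [0.0, -0.0, -1.0]]
force: [-0.3, -0.0, -1.0]
opening: 59.5
finger_force: 30.0
```

```bash
python3 -c "
from h import *
profiles()
s=read_state(); print(s['force'],s['wrist_torque'])"
```

```text
tcp [471.3  67.5  26.4] ang 76.48
0 [(50, 45), (52, 45), (54, 44), (56, 42), (58, 35), (60, 28), (62, 19), (64, 22), (66, 25), (68, 39), (70, 44)]
1 [(-40, 7), (-38, 6), (-36, 9), (-34, 15), (-32, 15), (-30, 23), (-28, 34), (-26, 40), (-24, 42), (-22, 42), (22, 44), (24, 46), (26, 44), (28, 44), (30, 42), (32, 35), (34, 26), (36, 18), (38, 15), (40, 12)]
[-0.83558201 -0.1265009  -0.37806794] [ 0.00087331  0.0382022  -0.02143257]
```

Request:
{"method": "carry_out", "body": {
  "motion": [
    [[0,0,0.2,0,0,0,-1],[0,0,0.2,0,0,0,-1],[0,0,0.2,0,0,0,-1],[0,0,0,0,0,0,-1]]
  ]
}}

```text
time_s: 9.28
tcp_pos: [471.7, 67.6, 20.6]
tool_rot: [[0.234, 0.972, 0.001], [0.972, -0.234, 0.0], [0.0, 0.001, -1.0]]
force: [1.1, 1.3, 1.9]
opening: 59.4
finger_force: 30.0
```

Request:
{"method": "carry_out", "body": {
  "motion": [
    [[0,0,0.2,0,0,0,-1],[0,0,0.2,0,0,0,-1],[0,0,0.1,0,0,0,-1],[0,0,0,0,0,0,-1],[0,0,0,0,0,0,-1]]
  ]
}}

```text
time_s: 9.7
tcp_pos: [471.9, 68.5, 15.4]
tool_rot: [[0.234, 0.972, 0.001], [0.972, -0.234, 0.002], [0.002, 0.001, -1.0]]
force: [4.8, 5.8, -4.9]
opening: 60.1
finger_force: 30.0
```

Slight contact with the pins, pushing towards fixture +y and +x. I'll ease 1 mm that way and seat the plate.

Request:
{"method": "carry_out", "body": {
  "motion": [
    [[0.1,0.04,0,0,0,0,-1],[0,0,0,0,0,0,-1],[0,0,0.1,0,0,0,-1],[0,0,0.1,0,0,0,-1],[0,0,0,0,0,0,-1]]
  ]
}}

```text
time_s: 10.12
tcp_pos: [472.1, 68.6, 14.0]
tool_rot: [[0.234, 0.972, 0.0], [0.972, -0.234, 0.0], [0.0, -0.0, -1.0]]
force: [-2.1, 4.1, 4.5]
opening: 59.5
finger_force: 30.0
```

Request:
{"method": "carry_out", "body": {
  "motion": [
    [[0,0,0.1,0,0,0,-1],[0,0,0,0,0,0,-1],[0,0,0,0,0,0,0.4],[0,0,0,0,0,0,0.5],[0,0,0,0,0,0,0.5]]
  ]
}}

```text
time_s: 10.53
tcp_pos: [471.6, 67.9, 12.4]
tool_rot: [[0.234, 0.972, -0.001], [0.972, -0.234, -0.001], [-0.001, -0.0, -1.0]]
force: [0.0, -0.2, 0.0]
opening: 69.1
finger_force: 0.1
```

Request:
{"method": "carry_out", "body": {
  "motion": [
    [[0,0,0,0,0,0,0.6],[0,0,-0.5,0,0,0,0.6],[0,0,-2,0,0,0,0.6],[0,0,-3,0,0,0,0.8],[0,0,-4,0,0,0,1]]
  ]
}}

```text
time_s: 10.95
tcp_pos: [469.3, 68.1, 106.1]
tool_rot: [[0.234, 0.972, -0.006], [0.972, -0.234, -0.0], [-0.002, -0.006, -1.0]]
force: [0.7, 0.2, 0.0]
opening: 83.4
finger_force: 0.0
```

Request:
{"method": "carry_out", "body": {
  "motion": [
    [[-2,0.16,0,0,0,0.022,1],[-3.8,0.31,0,0,0,0,1],[-3.8,0.31,0,0,0,0,1],[-3.8,0.31,0,0,0,0,1],[-3.8,0.31,0,0,0,0,1]]
  ]
}}

```text
time_s: 11.37
tcp_pos: [441.6, -103.1, 108.2]
tool_rot: [[0.254, 0.967, 0.001], [0.967, -0.254, -0.0], [-0.0, 0.001, -1.0]]
force: [-0.2, 0.7, 0.1]
opening: 93.0
finger_force: 0.0
```

Request:
{"method": "carry_out", "body": {
  "motion": [
    [[-3.8,0.31,0,0,0,0,1],[-3.8,0.31,0,0,0,0,1],[-3.8,0.31,0,0,0,0,1],[-2,0.16,0,0,0,0,1],[0,0,0,0,0,0,1]]
  ]
}}

```text
time_s: 11.78
tcp_pos: [417.5, -237.9, 108.2]
tool_rot: [[0.259, 0.966, 0.0], [0.966, -0.259, -0.002], [-0.002, 0.001, -1.0]]
force: [-0.3, -0.1, -0.2]
opening: 92.9
finger_force: 0.0
```

Request:
{"method": "carry_out", "body": {
  "motion": [
    [[0,0,0,0,0,0,1],[0,0,0,0,0,0,1],[0,0,0,0,0,0,1]]
  ]
}}

```text
time_s: 12.03
tcp_pos: [418.6, -232.8, 107.6]
tool_rot: [[0.254, 0.967, -0.0], [0.967, -0.254, 0.0], [0.0, -0.0, -1.0]]
force: [-0.9, 0.6, -0.5]
opening: 93.0
finger_force: 0.0
```

```bash
python3 - <<'E'
from h import *
a,_=camera("top"); b,d=camera("scene"); cv2.imwrite("pics/t4.png",a); cv2.imwrite("pics/s4.png",b)
f=lambda i:cv2.resize(i,(400,400),interpolation=cv2.INTER_LINEAR)
c=np.hstack([f(a[235:325,240:330]),f(b[180:300,280:400])]); cv2.imwrite("pics/crop5.png",np.clip(c*1.5,0,255).astype(np.uint8))
E
```

```text
(no output)
```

View pics/crop5.png

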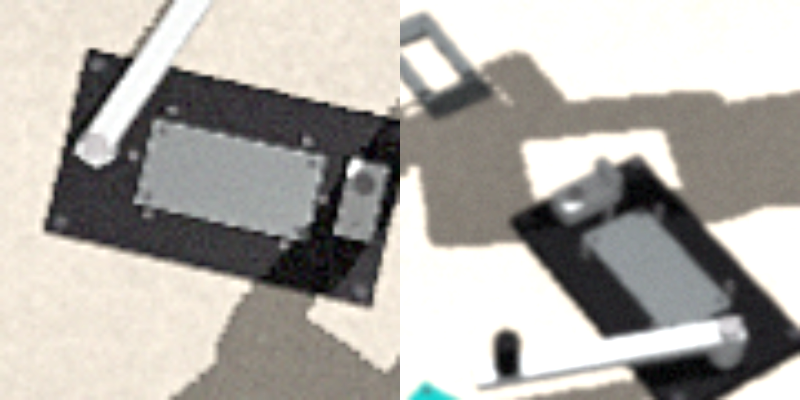

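The plate lies flat between the pins, at about (273,276) in the top view. I descend on the frame.

Request:
{"method": "carry_out", "body": {
  "motion": [
    [[-0.2,0.65,3,0,0,0,1],[0,0,3,0,0,0,1],[0,0,2.2,0,0,0,1],[0,0,1,0,0,0,1],[0,0,0,0,0,0,1]]
  ]
}}

```text
time_s: 12.55
tcp_pos: [422.4, -235.5, 13.0]
tool_rot: [[0.254, 0.967, -0.004], [0.967, -0.254, 0.003], [0.002, -0.005, -1.0]]
force: [-0.4, -0.1, -0.4]
opening: 92.5
finger_force: 0.0
```

Request:
{"method": "carry_out", "body": {
  "motion": [
    [[0,0,0,0,0,0,1],[0,0,0,0,0,0,1],[0,0,0.5,0,0,0,1],[0,0,0.3,0,0,0,1],[0,0,0,0,0,0,1]]
  ]
}}

```text
time_s: 12.97
tcp_pos: [424.3, -237.6, 7.7]
tool_rot: [[0.255, 0.967, 0.0], [0.967, -0.255, -0.0], [-0.0, 0.0, -1.0]]
force: [-0.8, 0.9, -0.4]
opening: 93.0
finger_force: 0.0
```

Request:
{"method": "carry_out", "body": {
  "motion": [
    [[0,0,0,0,0,0,1],[0,0,0,0,0,0,1]]
  ]
}}

```text
time_s: 13.13
tcp_pos: [424.3, -237.7, 7.9]
tool_rot: [[0.255, 0.967, 0.0], [0.967, -0.255, -0.0], [-0.0, 0.0, -1.0]]
force: [0.3, 0.3, -0.7]
opening: 92.8
finger_force: 0.0
```

Request:
{"method": "carry_out", "body": {
  "motion": [
    [[0,0,0.3,0,0,0,1],[0,0,0.3,0,0,0,1],[0,0,0.1,0,0,0,1],[0,0,0,0,0,0,0.4],[0,0,0,0,0,0,-1]]
  ]
}}

```text
time_s: 13.55
tcp_pos: [424.1, -237.5, 0.5]
tool_rot: [[0.255, 0.967, -0.0], [0.967, -0.255, 0.0], [0.0, -0.0, -1.0]]
force: [0.3, 0.6, -0.1]
opening: 84.4
finger_force: 0.0
```

Request:
{"method": "carry_out", "body": {
  "motion": [
    [[0,0,0,0,0,0,-1],[0,0,0,0,0,0,-1],[0,0,0,0,0,0,-1],[0,0,0,0,0,0,-1],[0,0,0,0,0,0,-1]]
  ]
}}

```text
time_s: 13.97
tcp_pos: [424.1, -237.5, 0.6]
tool_rot: [[0.255, 0.967, -0.0], [0.967, -0.255, 0.0], [0.0, -0.0, -1.0]]
force: [-0.3, -0.5, -0.1]
opening: 59.1
finger_force: 30.0
```

Request:
{"method": "carry_out", "body": {
  "motion": [
    [[0,0,0,0,0,0,-1],[0,0,0,0,0,0,-1],[0,0,0,0,0,0,-1]]
  ]
}}

```text
time_s: 14.22
tcp_pos: [424.1, -237.6, 0.6]
tool_rot: [[0.255, 0.967, -0.0], [0.967, -0.255, 0.0], [-0.0, -0.0, -1.0]]
force: [0.6, -0.0, -0.7]
opening: 59.3
finger_force: 30.0
```

Request:
{"method": "carry_out", "body": {
  "motion": [
    [[0,0,-0.5,0,0,0,-1],[0,0,-1.5,0,0,0,-1],[0,0,-2,0,0,0,-1],[0,0,-2,0,0,0,-1],[0,0,-1,0,0,0,-1]]
  ]
}}

```text
time_s: 14.63
tcp_pos: [425.2, -238.3, 73.4]
tool_rot: [[0.255, 0.967, 0.002], [0.967, -0.255, -0.002], [-0.001, 0.003, -1.0]]
force: [-0.1, -0.4, 0.1]
opening: 59.5
finger_force: 30.0
```

Request:
{"method": "carry_out", "body": {
  "motion": [
    [[1.5,-0.15,0,0,0,0,-1],[3,-0.3,0,0,0,0,-1],[3.5,-0.36,0,0,0,0,-1],[3.5,-0.36,0,0,0,0,-1],[3.5,-0.36,0,0,0,0,-1]]
  ]
}}

```text
time_s: 15.05
tcp_pos: [447.5, -87.3, 70.7]
tool_rot: [[0.256, 0.967, 0.0], [0.967, -0.256, -0.0], [0.0, 0.0, -1.0]]
force: [-0.0, -0.4, -1.6]
opening: 58.9
finger_force: 30.0
```

Request:
{"method": "carry_out", "body": {
  "motion": [
    [[3.5,-0.36,0,0,0,0,-1],[3.5,-0.36,0,0,0,0,-1],[3.5,-0.36,0,0,0,0,-1],[3,-0.31,0,0,0,0,-1],[2.3,-0.25,0,0,0,-0.022,-1]]
  ]
}}

```text
time_s: 15.47
tcp_pos: [472.0, 70.8, 70.7]
tool_rot: [[0.233, 0.972, 0.0], [0.972, -0.233, 0.0], [0.0, 0.0, -1.0]]
force: [0.3, -0.2, -1.0]
opening: 59.5
finger_force: 30.0
```

Request:
{"method": "carry_out", "body": {
  "motion": [
    [[0,0,1,0,0,0,-1],[0,0,1,0,0,0,-1],[0,0,0.6,0,0,0,-1],[0,0,0,0,0,0,-1],[0,0,0,0,0,0,-1]]
  ]
}}

```text
time_s: 15.88
tcp_pos: [471.2, 67.2, 43.7]
tool_rot: [[0.236, 0.972, -0.002], [0.972, -0.236, -0.0], [-0.001, -0.002, -1.0]]
force: [0.0, 0.1, -0.2]
opening: 59.6
finger_force: 30.0
```

Request:
{"method": "carry_out", "body": {
  "motion": [
    [[0,0,0,0,0,0,-1],[0,0,0,0,0,0,-1],[0,0,0,0,0,0,-1]]
  ]
}}

```text
time_s: 16.13
tcp_pos: [472.5, 67.9, 45.1]
tool_rot: [[0.235, 0.972, 0.001], [0.972, -0.235, 0.0], [0.0, 0.001, -1.0]]
force: [-0.5, -0.9, -1.4]
opening: 59.7
finger_force: 30.0
```

```bash
python3 -c "
from h import *
profiles(5.4,(245,295,345,395),(-12,12),(42,54))"
```

```text
tcp [472.5  67.9  45.1] ang 76.43
0 [(50, 43), (52, 43), (54, 44), (56, 44), (58, 44), (60, 43), (62, 44), (64, 42), (66, 43), (68, 42), (70, 43)]
1 [(-40, 59), (-38, 33), (-36, 14), (-34, 12), (-32, 12), (-30, 18), (-28, 26), (-26, 34), (-24, 39), (-22, 40), (22, 41), (24, 42), (26, 42), (28, 43), (30, 44), (32, 45), (34, 45), (36, 43), (38, 43), (40, 44)]
```

```bash
python3 - <<'E'
from h import *
b,d=camera("scene"); cv2.imwrite("pics/s5.png",b)
c=cv2.resize(b[225:295,325:405],(800,700)[:2],interpolation=cv2.INTER_LINEAR)[:600]
cv2.imwrite("pics/crop6.png",np.clip(c*2.,0,255).astype(np.uint8))
s=read_state(); t=s["tcp_pos"]; R=s["tool_rot"]
# expected px of frame end corners for zero bias
ci=camera_info("scene")
for x,y in((60,-30),(60,30),(35,-16),(35,16)):
    w=t+R@np.array([x,y,-5.4]); c=np.array(ci["attitude"]).T@(w-ci["eye"]); r=c[:2]/c[2]; r=r*(1+ci["k1"]*(r@r)); print((x,y),(ci["K"][:2,:2]@r+ci["K"][:2,2]).round(1))
E
```

```text
(60, -30) [381.5 263.4]
(60, 30) [362.5 273.7]
(35, -16) [371.2 259.3]
(35, 16) [361.1 264.7]
```

View pics/crop6.png

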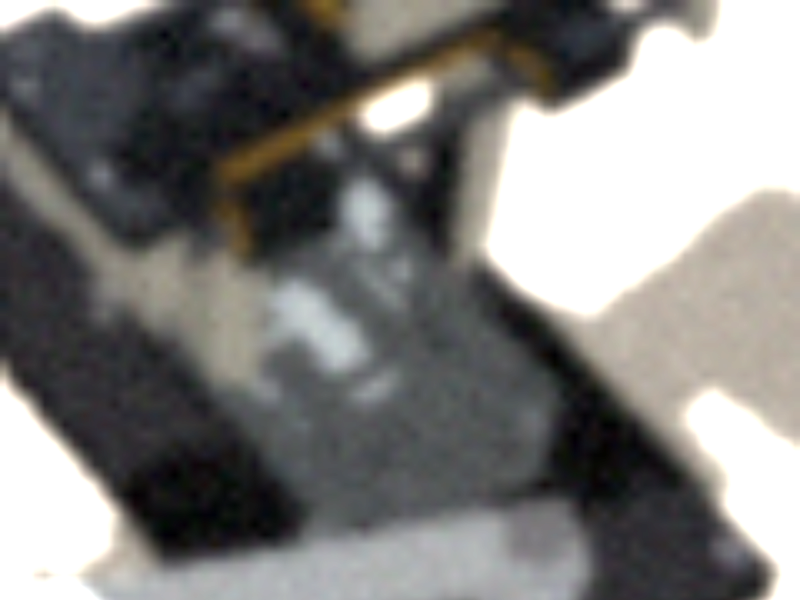

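The frame's right corner is at about pixel (380.5,264), with the seated plate's end just below it. That matches the predicted corner within about 1 mm. I lower in steps and watch the force.

Request:
{"method": "carry_out", "body": {
  "motion": [
    [[0.04,-0.05,0.3,0,0,0,-1],[0,0,0.4,0,0,0,-1],[0,0,0.4,0,0,0,-1],[0,0,0.3,0,0,0,-1],[0,0,0.2,0,0,0,-1]]
  ]
}}

```text
time_s: 16.65
tcp_pos: [471.2, 68.8, 27.8]
tool_rot: [[0.234, 0.972, -0.001], [0.972, -0.234, -0.0], [-0.0, -0.001, -1.0]]
force: [0.3, 0.9, -1.0]
opening: 59.6
finger_force: 30.0
```

Request:
{"method": "carry_out", "body": {
  "motion": [
    [[0,0,0.1,0,0,0,-1],[0,0,0.1,0,0,0,-1],[0,0,0.1,0,0,0,-1],[0,0,0.1,0,0,0,-1],[0,0,0,0,0,0,-1]]
  ]
}}

```text
time_s: 17.07
tcp_pos: [471.7, 68.8, 24.5]
tool_rot: [[0.234, 0.972, -0.0], [0.972, -0.234, -0.0], [-0.0, -0.0, -1.0]]
force: [-0.4, -0.3, -0.6]
opening: 59.2
finger_force: 30.0
```

No contact so far; I go down the last few mm.

Request:
{"method": "carry_out", "body": {
  "motion": [
    [[0,0,0.1,0,0,0,-1],[0,0,0.1,0,0,0,-1],[0,0,0.1,0,0,0,-1],[0,0,0,0,0,0,-1],[0,0,0,0,0,0,-1]]
  ]
}}

```text
time_s: 17.48
tcp_pos: [471.7, 68.8, 21.6]
tool_rot: [[0.234, 0.972, -0.0], [0.972, -0.234, -0.0], [-0.0, -0.0, -1.0]]
force: [-0.4, 0.1, -0.8]
opening: 59.5
finger_force: 30.0
```

Request:
{"method": "carry_out", "body": {
  "motion": [
    [[0,0,0.1,0,0,0,-1],[0,0,0.1,0,0,0,-1],[0,0,0,0,0,0,-1],[0,0,0,0,0,0,-1]]
  ]
}}

```text
time_s: 17.82
tcp_pos: [471.7, 68.8, 19.6]
tool_rot: [[0.234, 0.972, -0.0], [0.972, -0.234, 0.0], [0.0, -0.0, -1.0]]
force: [0.5, 0.3, -0.5]
opening: 59.6
finger_force: 30.0
```

Request:
{"method": "carry_out", "body": {
  "motion": [
    [[0,0,0.1,0,0,0,-1],[0,0,0.04,0,0,0,-1],[0,0,0,0,0,0,0.4],[0,0,0,0,0,0,0.5],[0,0,0,0,0,0,0.5]]
  ]
}}

```text
time_s: 18.23
tcp_pos: [471.8, 68.8, 18.3]
tool_rot: [[0.234, 0.972, 0.0], [0.972, -0.234, -0.0], [0.0, 0.0, -1.0]]
force: [-0.3, -0.4, -0.2]
opening: 68.8
finger_force: 0.0
```

Request:
{"method": "carry_out", "body": {
  "motion": [
    [[0,0,0,0,0,0,0.6],[0,0,-0.5,0,0,0,0.6],[0,0,-2,0,0,0,0.6],[0,0,-3.5,0,0,0,0.6],[0,0,-4,0,0,0,0]]
  ]
}}

```text
time_s: 18.65
tcp_pos: [469.4, 68.7, 117.4]
tool_rot: [[0.234, 0.972, -0.005], [0.972, -0.234, -0.0], [-0.001, -0.005, -1.0]]
force: [0.7, -0.4, 0.1]
opening: 71.0
finger_force: 0.0
```

Request:
{"method": "carry_out", "body": {
  "motion": [
    [[-1.5,0,-2,0,0,0,0],[-3.8,0,0,0,0,0,0],[-3.8,0,0,0,0,0,0],[-3.8,0,0,0,0,0,0],[-3.8,0,0,0,0,0,0]]
  ]
}}

```text
time_s: 19.07
tcp_pos: [432.2, -94.9, 139.0]
tool_rot: [[0.233, 0.973, 0.001], [0.973, -0.233, -0.0], [-0.0, 0.001, -1.0]]
force: [0.7, -0.7, 0.1]
opening: 46.9
finger_force: 0.0
```

Request:
{"method": "carry_out", "body": {
  "motion": [
    [[-2,0,0,0,0,0,0],[0,0,0,0,0,0,0],[0,0,0,0,0,0,0],[0,0,0,0,0,0,0]]
  ]
}}

```text
time_s: 19.4
tcp_pos: [428.1, -112.5, 138.4]
tool_rot: [[0.234, 0.972, 0.0], [0.972, -0.234, 0.0], [0.0, 0.0, -1.0]]
force: [0.2, 1.4, -0.3]
opening: 46.6
finger_force: 0.0
```

```bash
python3 - <<'E'
from h import *
a,_=camera("top"); b,d=camera("scene"); cv2.imwrite("pics/t6.png",a); cv2.imwrite("pics/s6.png",b)
f=lambda i:cv2.resize(i,(400,400),interpolation=cv2.INTER_LINEAR)
c=np.hstack([f(a[205:315,245:355]),f(b[200:310,300:410])]); cv2.imwrite("pics/crop7.png",np.clip(c*1.3,0,255).astype(np.uint8))
# keeper: handle blob in scene + top, grey parts at z=24
s0=cv2.imread("pics/scene0.png"); g=b.max(2); print(g[270:292,300:325:2])
P=cloud("scene",d); R=(P[...,2]>60)&(P[...,2]<95)&(abs(P[...,0]-640)<60)&(abs(P[...,1]-60)<70); print("handle pts",R.sum(),np.median(P[R],0) if R.any() else 0)
E
```

```text
[[194 192 194 189 189 191 195 193 197 183 111  95  90]
 [191 194 192 194 195 196 197 193 193 192 148  92  94]
 [189 193 191 192 198 199 199 195 190 191 167  94  91]
 [189 195 196 195 196 196 192 193 194 192 175 106  89]
 [193 193 196 193 193 193 191 196 195 191 182 118  90]
 [193 196 196 195 191 190 190 193 196 192 183 150  93]
 [196 197 195 196 195 192 191 193 199 195 193 173 102]
 [197 191 195 192 195 185 186 196 195 196 194 182 110]
 [194 191 192 193 189 162 145 181 194 193 194 191 114]
 [189 189 194 194 175 105  83 129 188 192 195 191 114]
 [188 195 191 193 140  47  35  75 178 194 192 191 122]
 [194 194 191 188 106  32  27  47 152 192 192 193 157]
 [194 193 191 184  96  30  32  38 142 192 196 195 183]
 [199 195 193 185  87  30  31  34 140 194 192 197 191]
 [201 196 194 186  90  26  33  33 147 196 195 196 195]
 [200 193 193 188  90  12  16  32 148 200 199 197 201]
 [197 192 193 190  91   7  13  29 152 202 202 206 204]
 [194 193 197 189  94  13   4  28 154 207 207 202 205]
 [194 196 202 192  99  13   7  26 152 204 204 206 207]
 [191 189 204 198  97   9   6  26 154 206 207 206 205]
 [190 181 206 205 115  13   8  24 153 208 206 202 199]
 [192 180 210 206 148  23  12  33 146 198 192 178 161]]
handle pts 75 [637.15506553  61.98205388  77.28441305]
```

View pics/crop7.png

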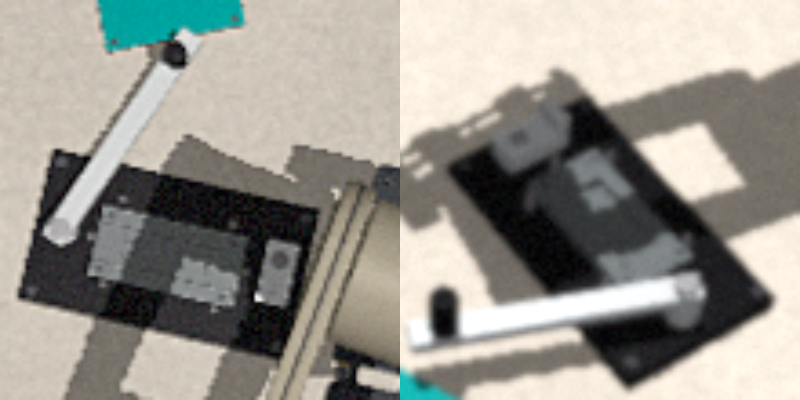

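The window frame is on the plate, inside the pins. The keeper is untouched: handle at about (293,219) in the top view and (311,280) in the scene view. From the geometry the hinge is at about (493,156), the handle at (635,62), and the keeper angle is about 1.22 rad. I go above the handle and turn so the fingers straddle it along the arc.

Request:
{"method": "carry_out", "body": {
  "motion": [
    [[1.5,1.1,0,0,0,0,-0.1],[2.9,2.13,0,0,0,0,-0.1],[2.9,2.13,0,0,0,0,-0.1],[2.9,2.13,0,0,0,0,-0.1],[2.9,2.13,0,0,0,0,-0.1]]
  ]
}}

```text
time_s: 19.92
tcp_pos: [553.3, -5.3, 138.1]
tool_rot: [[0.232, 0.973, 0.0], [0.973, -0.232, 0.0], [0.0, 0.0, -1.0]]
force: [1.1, -0.6, 0.8]
opening: 41.5
finger_force: 0.0
```

Request:
{"method": "carry_out", "body": {
  "motion": [
    [[2.9,2.13,0,0,0,0,-0.1],[2.9,2.13,0,0,0,0,-0.1],[2.9,2.13,0,0,0,-0.06,-0.1],[0,0,0,0,0,-0.12,-0.1],[0,0,0,0,0,-0.12,-0.1]]
  ]
}}

```text
time_s: 20.33
tcp_pos: [635.0, 65.1, 136.5]
tool_rot: [[-0.074, 0.997, -0.002], [0.997, 0.074, 0.0], [0.0, -0.002, -1.0]]
force: [0.0, -0.4, 0.2]
opening: 41.9
finger_force: 0.0
```

Request:
{"method": "carry_out", "body": {
  "motion": [
    [[0,0,0,0,0,-0.12,-0.1],[0,0,0,0,0,-0.12,-0.1],[0,0,0,0,0,-0.12,-0.1],[0,0,0,0,0,-0.12,-0.1],[0,0,0,0,0,-0.12,-0.1]]
  ]
}}

```text
time_s: 20.75
tcp_pos: [634.4, 63.4, 137.9]
tool_rot: [[-0.623, 0.782, -0.001], [0.782, 0.623, 0.0], [0.001, -0.0, -1.0]]
force: [0.2, 0.9, 0.7]
opening: 42.2
finger_force: 0.0
```

Request:
{"method": "carry_out", "body": {
  "motion": [
    [[0,0,0,0,0,-0.12,-0.1],[0,0,0,0,0,-0.12,-0.1],[0,0,0,0,0,-0.085,-0.1],[0,0,0,0,0,0,-0.1],[0,0,0,0,0,0,-0.1]]
  ]
}}

```text
time_s: 21.17
tcp_pos: [634.4, 62.9, 138.0]
tool_rot: [[-0.835, 0.551, -0.0], [0.551, 0.835, 0.0], [0.0, -0.0, -1.0]]
force: [0.6, 0.0, 0.1]
opening: 41.8
finger_force: 0.0
```

Request:
{"method": "carry_out", "body": {
  "motion": [
    [[0,0,0,0,0,0,-0.1],[0,0,0,0,0,0,-0.1]]
  ]
}}

```text
time_s: 21.33
tcp_pos: [634.6, 62.1, 138.2]
tool_rot: [[-0.835, 0.551, -0.0], [0.551, 0.835, 0.0], [0.0, -0.0, -1.0]]
force: [1.1, -0.1, 1.0]
opening: 42.0
finger_force: 0.0
```

```bash
python3 - <<'E'
from h import *
# handle top: near-vertical dark blob; top-ellipse centre pixels
a=cv2.imread("pics/t6.png").max(2); b=cv2.imread("pics/s6.png").max(2)
m=(a[205:230,282:304]<70); y,x=np.nonzero(m); print("top px",x.mean()+282,y.mean()+205,m.sum(),cast("top",[(x.mean()+282,y.mean()+205)],70))
g=b[276:296,304:320]<90; y,x=np.nonzero(g); print(np.c_[np.arange(276,296),[np.nonzero(r)[0].mean()+304 if r.any() else 0 for r in g],g.sum(1)].round(1).tolist())
print(cast("scene",[(311.6,281.5)],80))
s=read_state(); print(s["tcp_pos"],s["joints"])
E
```

```text
top px 292.3863636363636 219.3409090909091 44 [[632.30321477  58.5520883 ]]
[[276.0, 0.0, 0.0], [277.0, 0.0, 0.0], [278.0, 0.0, 0.0], [279.0, 311.5, 2.0], [280.0, 311.5, 6.0], [281.0, 311.5, 6.0], [282.0, 312.0, 7.0], [283.0, 311.5, 8.0], [284.0, 312.0, 7.0], [285.0, 312.0, 7.0], [286.0, 312.0, 7.0], [287.0, 312.0, 7.0], [288.0, 312.0, 7.0], [289.0, 312.0, 7.0], [290.0, 312.0, 7.0], [291.0, 312.0, 7.0], [292.0, 312.5, 6.0], [293.0, 312.5, 6.0], [294.0, 311.0, 3.0], [295.0, 0.0, 0.0]]
[[636.0473449   58.05267649]]
[634.55105121  62.06985819 138.16496441] [ 9.78196056e-01  1.59532419e+01  8.41112799e+01  4.28763654e-03
  7.99429091e+01 -5.56015316e+01]
```

Request:
{"method": "carry_out", "body": {
  "motion": [
    [[0,-0.3,1,0,0,0,-0.1],[0,0,2,0,0,0,-0.1],[0,0,1.5,0,0,0,-0.1],[0,0,0.5,0,0,0,-0.1],[0,0,0.5,0,0,0,-0.1]]
  ]
}}

```text
time_s: 21.75
tcp_pos: [631.9, 58.8, 81.6]
tool_rot: [[-0.835, 0.55, -0.002], [0.55, 0.835, -0.0], [0.002, -0.001, -1.0]]
force: [-0.2, 0.5, 0.6]
opening: 41.9
finger_force: 0.0
```

Request:
{"method": "carry_out", "body": {
  "motion": [
    [[0,0,0.8,0,0,0,-0.1],[0,0,0.8,0,0,0,-0.1],[0,0,0.8,0,0,0,-0.1],[0,0,0.4,0,0,0,-0.1],[0,0,0,0,0,0,-0.1]]
  ]
}}

```text
time_s: 22.17
tcp_pos: [632.1, 59.0, 53.8]
tool_rot: [[-0.835, 0.55, -0.002], [0.55, 0.835, -0.0], [0.002, -0.001, -1.0]]
force: [-0.1, -0.4, -0.1]
opening: 41.8
finger_force: 0.0
```

Request:
{"method": "carry_out", "body": {
  "motion": [
    [[0,0,0,0,0,0,-0.3],[0,0,0,0,0,0,-0.3],[0,0,0,0,0,0,-0.3]]
  ]
}}

```text
time_s: 22.42
tcp_pos: [633.5, 59.1, 56.0]
tool_rot: [[-0.835, 0.55, 0.001], [0.55, 0.835, 0.0], [-0.001, 0.001, -1.0]]
force: [-1.2, -0.3, 1.0]
opening: 32.8
finger_force: 0.0
```

Request:
{"method": "carry_out", "body": {
  "motion": [
    [[0.03,-1.02,0,0,0,0.06,-0.3],[0.03,-1.02,0,0,0,0.06,-0.3],[0.03,-1.02,0,0,0,0.06,-0.3],[0.03,-1.02,0,0,0,0.06,-0.3],[0.03,-1.02,0,0,0,0.06,-0.3]]
  ]
}}

```text
time_s: 22.83
tcp_pos: [599.3, 20.9, 55.9]
tool_rot: [[-0.633, 0.774, 0.001], [0.774, 0.633, 0.0], [-0.001, 0.001, -1.0]]
force: [0.0, 0.9, 0.4]
opening: 32.8
finger_force: 0.2
```

```bash
cat >> h.py <<'E'
def arc():
    s=read_state(); d=s["tcp_pos"][:2]-[493.1,156.0]; R=s["tool_rot"]
    print("r",np.hypot(*d).round(1),"theta",np.radians(np.degrees(np.arctan2(d[1],d[0]))+103.6).round(3),"tool yaw err",np.radians((np.degrees(np.arctan2(R[1,1],R[0,1]))+13.6)).round(3),s["tcp_pos"].round(1),s["force"].round(1),s["opening"].round(1))
E
python3 -c "from h import *; arc()"
```

```text
Traceback (most recent call last):
  File "h.py", line 31, in arc
    print("r",np.hypot(*d).round(1),"theta",np.radians(np.degrees(np.arctan2(d[1],d[0]))+103.6).round(3),"tool yaw err",np.radians((np.degrees(np.arctan2(R[1,1],R[0,1]))+13.6)).round(3),s["tcp_pos"].round(1),s["force"].round(1),s["opening"].round(1))
                                                                                                                                                                                                                                    ^^^^^^^^^^^^^^^^^^
AttributeError: 'float' object has no attribute 'round'
```

Request:
{"method": "carry_out", "body": {
  "motion": [
    [[0.05,-1.02,0,0,0,0.06,-0.3],[0.05,-1.02,0,0,0,0.06,-0.3],[0.05,-1.02,0,0,0,0.06,-0.3],[0.05,-1.02,0,0,0,0.06,-0.3],[0.05,-1.02,0,0,0,0.06,-0.3]]
  ]
}}

```text
time_s: 23.25
tcp_pos: [555.1, -4.5, 56.0]
tool_rot: [[-0.376, 0.926, 0.002], [0.926, 0.376, -0.0], [-0.001, 0.001, -1.0]]
force: [1.2, 0.0, -0.2]
opening: 32.6
finger_force: 0.2
```

Request:
{"method": "carry_out", "body": {
  "motion": [
    [[0.05,-1.02,0,0,0,0.06,-0.3],[0.05,-1.02,0,0,0,0.06,-0.3],[0.05,-1.02,0,0,0,0.06,-0.3],[0.05,-1.02,0,0,0,0.06,-0.3],[0.05,-1.02,0,0,0,0.06,-0.3]]
  ]
}}

```text
time_s: 23.67
tcp_pos: [505.4, -15.5, 56.0]
tool_rot: [[-0.086, 0.996, 0.002], [0.996, 0.086, -0.0], [-0.0, 0.002, -1.0]]
force: [1.3, 0.2, 0.9]
opening: 32.8
finger_force: 0.2
```

```bash
sed -i 's/,s\["opening"\].round(1))/,s["opening"])/' h.py; python3 -c "from h import *; arc()"
```

```text
r 172.0 theta 0.309 tool yaw err 0.323 [505.4 -15.5  56. ] [1.3 0.2 0.9] 32.8051557240661
```

Request:
{"method": "carry_out", "body": {
  "motion": [
    [[0.06,-1.02,0,0,0,0.06,-0.3],[0.06,-1.02,0,0,0,0.06,-0.3],[0.06,-1.02,0,0,0,0.06,-0.3],[0.06,-0.9,0,0,0,0.06,-0.3],[0.06,-0.8,0,0,0,0.06,-0.3]]
  ]
}}

```text
time_s: 24.08
tcp_pos: [459.0, -11.5, 56.3]
tool_rot: [[0.213, 0.977, 0.004], [0.977, -0.213, -0.001], [-0.0, 0.004, -1.0]]
force: [4.2, -2.0, -3.2]
opening: 32.4
finger_force: 2.3
```

Request:
{"method": "carry_out", "body": {
  "motion": [
    [[0,-0.4,0,0,0,0.02,-0.3],[0,-0.3,0,0,0,0,-0.3],[0,-0.2,0,0,0,0,-0.3],[0,0,0,0,0,0,-0.3]]
  ]
}}

```text
time_s: 24.42
tcp_pos: [448.8, -8.9, 55.3]
tool_rot: [[0.227, 0.974, -0.0], [0.974, -0.227, 0.0], [0.0, -0.0, -1.0]]
force: [-0.3, -0.7, -0.5]
opening: 32.4
finger_force: 0.0
```

```bash
python3 -c "from h import *; arc()"
```

```text
r 170.7 theta -0.025 tool yaw err 0.008 [448.8  -8.9  55.3] [-0.3 -0.7 -0.5] 32.42980060339882
```

The ball was passed (force went up to about 5 N, then dropped). I push on gently until it meets the stop.

Request:
{"method": "carry_out", "body": {
  "motion": [
    [[0,-0.15,0,0,0,0,-0.3],[0,-0.15,0,0,0,0,-0.3],[0,0,0,0,0,0,-0.3],[0,0,0,0,0,0,-0.3]]
  ]
}}

```text
time_s: 24.75
tcp_pos: [448.2, -8.8, 55.6]
tool_rot: [[0.228, 0.974, 0.004], [0.974, -0.228, -0.001], [0.0, 0.004, -1.0]]
force: [11.0, -0.7, -8.3]
opening: 32.5
finger_force: 5.4
```

Request:
{"method": "carry_out", "body": {
  "motion": [
    [[0,-0.15,0,0,0,0,-0.3],[0,-0.15,0,0,0,0,-0.3],[0,0,0,0,0,0,-0.3],[0,0,0,0,0,0,-0.3]]
  ]
}}

```text
time_s: 25.08
tcp_pos: [447.9, -8.8, 56.0]
tool_rot: [[0.229, 0.973, 0.01], [0.974, -0.229, -0.002], [0.001, 0.01, -1.0]]
force: [24.9, -5.1, -20.1]
opening: 33.0
finger_force: 12.4
```

```bash
python3 -c "from h import *; arc()"
```

```text
r 170.8 theta -0.031 tool yaw err 0.007 [447.9  -8.8  56. ] [ 24.9  -5.1 -20.1] 33.02746073180734
```

Hard stop at 25 N with no further travel. I back off to centre, open and lift away.

Request:
{"method": "carry_out", "body": {
  "motion": [
    [[0,0.5,0,0,0,0,-0.3],[0,0.5,0,0,0,0,-0.2],[0,0,0,0,0,0,-0.1],[0,0,0,0,0,0,-0.1],[0,0,0,0,0,0,-0.1]]
  ]
}}

```text
time_s: 25.5
tcp_pos: [452.6, -9.9, 55.0]
tool_rot: [[0.229, 0.973, -0.001], [0.973, -0.229, 0.0], [-0.0, -0.001, -1.0]]
force: [0.2, -0.3, -1.1]
opening: 41.8
finger_force: 0.0
```

Request:
{"method": "carry_out", "body": {
  "motion": [
    [[0,0,-0.5,0,0,0,-0.1],[0,0,-2,0,0,0,-0.1],[0,0,-3.5,0,0,0,-0.1],[0,0,-3.5,0,0,0,-0.1],[-2,0,-1,0,0,0,-0.1]]
  ]
}}

```text
time_s: 25.92
tcp_pos: [451.2, -28.1, 166.3]
tool_rot: [[0.227, 0.974, 0.008], [0.974, -0.227, 0.0], [0.002, 0.007, -1.0]]
force: [1.5, 0.0, 0.4]
opening: 42.0
finger_force: 0.0
```

Request:
{"method": "carry_out", "body": {
  "motion": [
    [[-4,0,0,0,0,0,0],[-4,0,0,0,0,0,0],[-4,0,0,0,0,0,0],[-4,0,0,0,0,0,0],[-4,0,0,0,0,0,0]]
  ]
}}

```text
time_s: 26.33
tcp_pos: [401.8, -225.7, 160.9]
tool_rot: [[0.228, 0.974, 0.001], [0.974, -0.228, -0.0], [-0.0, 0.001, -1.0]]
force: [-0.5, 0.4, -0.0]
opening: 46.7
finger_force: 0.0
```

Request:
{"method": "carry_out", "body": {
  "motion": [
    [[-2,0,0,0,0,0,0],[0,0,0,0,0,0,0],[0,0,0,0,0,0,0],[0,0,0,0,0,0,0]]
  ]
}}

```text
time_s: 26.67
tcp_pos: [398.1, -242.9, 160.3]
tool_rot: [[0.229, 0.973, -0.0], [0.973, -0.229, 0.001], [0.001, -0.0, -1.0]]
force: [-0.6, 0.8, -0.4]
opening: 46.2
finger_force: 0.0
```

```bash
python3 - <<'E'
from h import *
a,_=camera("top"); b,d=camera("scene"); cv2.imwrite("pics/t9.png",a); cv2.imwrite("pics/s9.png",b)
f=lambda i:cv2.resize(i,(400,400),interpolation=cv2.INTER_LINEAR)
c=np.hstack([f(a[225:325,240:340]),f(b[200:310,300:410])]); cv2.imwrite("pics/crop9.png",np.clip(c*1.4,0,255).astype(np.uint8))
E
```

```text
(no output)
```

View pics/crop9.png

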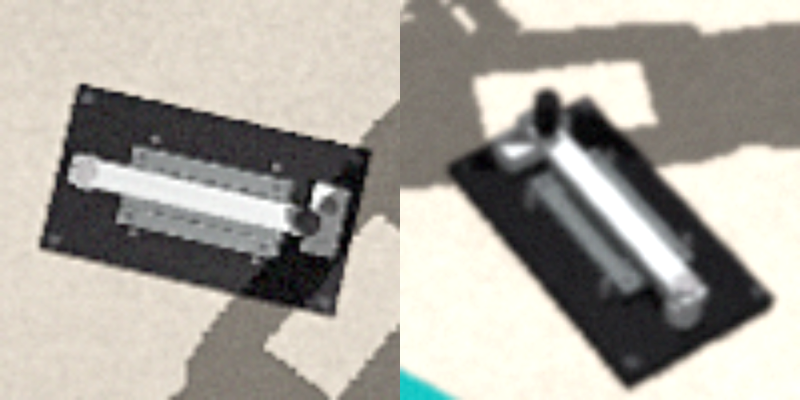

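The keeper lies over both parts along the nest, against its stop (handle at about (316,279) in the top view). Plate and frame are flat between the pins, and the arm is clear.

```bash
python3 -c "from h import *; print(workorder.finish_job())"
```

```text
the job is handed in; nothing more can be done
None
```

The back plate and window frame lie flat in the nest, the keeper is shut against its stop, the bin, meter and screwdriver weren't touched, and the job was handed in at about 27 s of the 67 s allowed; no verdict was returned.

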